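Clamp a ferrite core in the tab-lock clamp

TASK

Get the black tube core ready for gluing: stand it upright in the vee of the blue clamp and let go of it, then squeeze both orange release tabs of the clamp's knob and, keeping them squeezed, turn the knob clockwise until the nose holds the core against the vee. Ferrite is brittle: the clamp must press with more than 8 N when you have finished, but never with more than 22 N. Then let the tabs spring out so that the knob is locked, and leave the other cores and the bobbins standing where they are.

Things in the scene. Friction and masses are not known exactly. Their poses are not given: they have to be found in the camera images.
- core_3: black ferrite tube core, 34 mm outside diameter, 55 mm tall, standing upright, about 0.06 kg; origin at the centre of its underside, z up its axis
- core_1: a grey tube core, 34 mm diameter, 62 mm tall, standing upright, not needed; origin at the centre of its underside
- bobbin_3: yellow bobbin wound with copper wire, 48 mm diameter, 24 mm tall, standing upright, not needed; origin at the centre of its underside
- clamp: core clamp, bolted down: blue base 244 x 92 x 12 mm, origin under its middle, x along the clamp from the knob (-x end) to the vee (+x end), z up. The steel vee's two upright faces (45 degrees each, opening to -x) and the jaw that slides between knob and vee reach 34 mm above the bench; nothing but the knob is higher than 39 mm
- seat (a point): where the centre of the core's underside lies when the core touches both vee faces: 71 mm along the clamp's x axis, on the base (12 mm above the bench); axes as the clamp's. As found there are 4 to 14 mm of room between the nose and a core at the seat, so a core set down 2 mm short of it (towards -x) stands free; the nose then pushes it home
- jaw: grey jaw head, 40 mm wide; origin at the centre of its face towards the vee, x as the clamp's; moves 13 mm along x per rad of the knob. A brass spindle with a black rubber nose stands out of the face, tip 23 to 33 mm ahead of it: it is screwed to where the last user left it, which is not measured. The nose is sprung: about 5 N per mm pushed back, 9 mm travel
- knob_grip (a point): on the black knob's axis, 58 mm above the bench, where the fingers should squeeze; its x axis turns with the knob and runs through both orange tabs, z up. The tabs are upright plates 24 mm wide, 38 to 69 mm above the bench, 56 mm over their outer faces when out, 45 mm fully in; knob top 74 mm above the bench
- ring_top (a point): centre of the aluminium index ring round the knob's foot, at the height of its top, 34 mm above the bench; outside diameter 88 mm. Fingertips beside the knob must stay above it
- knob (a joint): turn of the knob, rad: 0 as found (jaw open), growing clockwise seen from above, to 1.6. While a tab is out it is locked in a notch, one every 0.1257 rad (7.2 degrees, the first at 0). Let go between notches, the tabs may stay 2 mm in on a tooth, or it may spring back one notch (8 N). With both tabs in it turns with 0.03 N m drag, plus 0.013 N m per N of clamping force
- tab_a (a joint): how far one tab is pressed in, m: 0 out and locked, 0.0055 fully in; it frees the knob from 0.0025. Its spring takes about 12 N fully in, so squeeze with clearly more
- tab_b (a joint): the opposite tab, likewise
Mind the look-alikes: they are no part of the job. Leave any yellow look-alike of the core_3 alone.

How it is judged:
By the outcome, as a careful person would: the job done as asked, in the order asked, and still so for the second after the job is handed in, with the robot touching nothing.
It also fails if it takes over 64 s, if anything falls off the work surface, if the arm or the gripper's body presses on something with over 40 N, if the wrist force passes 120 N, or if a joint passes its speed limit or range.

ROBOT

A 6-joint arm with a two-finger parallel gripper is mounted at the origin on a cart in front of the work surface, level with it; the furniture and walls round the work are solid. World frame = base frame: x ahead of the robot, y to its left, z up, the work surface at z = 0. Lengths are in m, angles in rad, forces in N, time in s.
With the tool pointing down it reaches from about 0.4 to 0.825 m from the base axis. Payload 7 kg.
Tool frame: the origin (TCP) lies on the centre line of the jaws, within the pads' length; the fingertips stand 22 mm ahead of it and the grasp point (between the pads) lies 3 mm ahead of it (arm.tcp_to_tips is the distance from the TCP to the fingertips, in m); z points along the fingers, y is the line along which they close (so a half turn about z gives the same grasp; the last joint's range is limited). The gripper opens to 88 mm and grips with 3 to 60 N. Pads are 19 mm wide; open, the fingers measure 130 mm over their backs; the gripper's body (78 mm by 193 mm) begins 47 mm behind the grasp point.
Start: joints at [1.406, 0.359, 0.012, 0, -1.224, -0.288], TCP at [0.295, 0.607, 0.249] pointing down, gripper open.
Joint ranges: [-3.07, 3.07], [-1.43, 2.12], [-1.02, 1.25], [-3.03, 1.67], [-3.05, -0], [-3.03, 3.03]. Speed limits (rad/s): [2.39, 2.39, 3.01, 3.14, 3.14, 3.14].

INTERFACE

Orientations are given as [roll, pitch, yaw] about the fixed x, y, z axes, in that order (R = Rz(yaw) Ry(pitch) Rx(roll)).
In Python, from station import arm gives the robot as it stands.
- The arm moves only by the tool jog_arm, never from a script. Its argument "targets" is a list of rows, each an object of numbers: "dx", "dy", "dz": the shift along the tool's x, y, z in mm; "rx", "ry", "rz": the turn, a rotation vector about the tool's x, y, z in rad; "gripper": the closure, from 0 (fully open) to 1 (shut). In form: [{"dx": .., "dy": .., "dz": .., "rx": .., "ry": .., "rz": .., "gripper": ..}, ...]. A call has exactly 8 rows; each row is the pose to reach, as a shift and turn from the pose commanded when the call began, along the tool's axes at that moment; what a row does not reach only later rows make up. A row lasts 1/12 s, in which the tool goes at most 41.7 mm and 7.16 degrees, less where a joint would pass 70% of its speed; a pose out of reach is approached as far as the arm can. A call with a gripper value outside its range is refused whole. The fingers move at their own pace and stop on an object; "force" is the grip in N (left out, the last holds). Time passes only in rows, so rows that repeat a pose let the fingers close, or fill a call up. It gives the time, the measured TCP pose, the force, the opening and the grip force at its end, in the units of the state.
- arm.get_state(): the state, without advancing time (a new reading comes with each control period).
- arm.grab_frame(name): name is "scene" or "top" or "wrist"; returns a dict with "frame" (420x560x3 uint8, red, green, blue), "z_map" (420x560 float32, m along the optical axis (not along the pixel's ray), 0 where there is no reading), "fx", "fy", "cx", "cy" (pixels), "view" (4x4, takes a point from world to camera coordinates). Camera axes: x right, y down, z forward; pixel columns grow to the right and rows downward; lengths in m; the calibration is good to about 2 mm. A picture is of the moment at which its call begins.
- arm.job_done(): hands the job in; it is judged then, once.
The state is a dict: "t": time; "q": joint angles; "qd": joint speeds; "joint_efforts": joint torques, N m; "eef_pos": TCP position; "ee_rot": TCP orientation; "force": force on the tool from outside, world axes, zero at the start; "moment": the same for the moment, N m; "width": finger opening in m; "gripper_force": force on a finger pad.
Only numpy, scipy, OpenCV 4.12 (cv2) and the standard library are available. Lean on these libraries where they do the work, as an engineer would, in place of code of your own. Each camera call takes 0.05 s, during which the arm holds its last target. There are 200 camera calls.

## Working session

There is one attempt and no reset: what is moved stays moved. The work goes in short steps, Python scripts to look and compute and a tool call to move; the robot and the scene stay as the last step left them, time stands still between calls to the robot, and variables do not carry over. Pictures are saved under pics/ and viewed, at most 10 in all, crops included, and the job is handed in when it is done.

Besides the shell and the picture viewer there is one more tool, called after "Request:" as name([rows], argument=value, ...), one row to a line, values as JSON. jog_arm: Moves the arm, as the interface text tells. Its arguments: {"type":"object","properties":{"targets":{"type":"array","items":{"type":"object","properties":{"dx":{"type":"number"},"dy":{"type":"number"},"dz":{"type":"number"},"rx":{"type":"number"},"ry":{"type":"number"},"rz":{"type":"number"},"gripper":{"type":"number"}}}},"force":{"type":"number"}},"required":["targets"]}

```bash
ls; mkdir -p pics; python3 - <<'E'
from station import arm
import cv2, numpy as np
s=arm.get_state(); print(s['t'],s['eef_pos'],s['ee_rot'],s['width'],arm.tcp_to_tips)
for n in ("top","scene"):
    f=arm.grab_frame(n); np.savez(f'{n}0.npz',**f); cv2.imwrite(f'pics/{n}0.png',f['frame'][:,:,::-1])
    print(n,f['fx'],np.round(f['view'],3).tolist())
E
```

```text
pics
0.0 [0.29513678 0.60658093 0.24762434] [ 3.13996555e+00 -1.41294267e-04 -4.52928808e-01] 0.0875628719417315 0.022
top 498.0166444492087 [[-0.014, -1.0, -0.028, -0.167], [-0.997, 0.016, -0.07, 0.531], [0.071, 0.027, -0.997, 0.946], [0.0, 0.0, 0.0, 1.0]]
scene 404.1209846960787 [[0.617, -0.787, -0.004, -0.47], [-0.541, -0.42, -0.729, 0.257], [0.572, 0.452, -0.684, 0.665], [0.0, 0.0, 0.0, 1.0]]
```

View pics/top0.png

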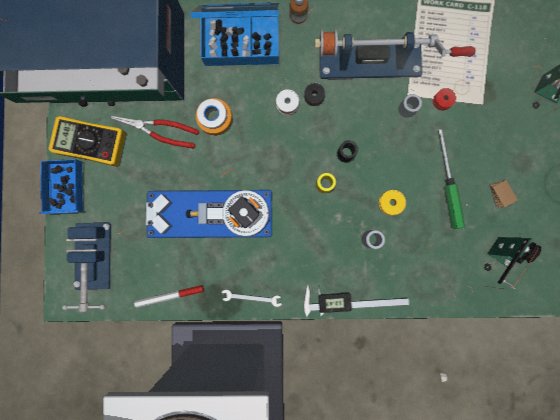

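View pics/scene0.png

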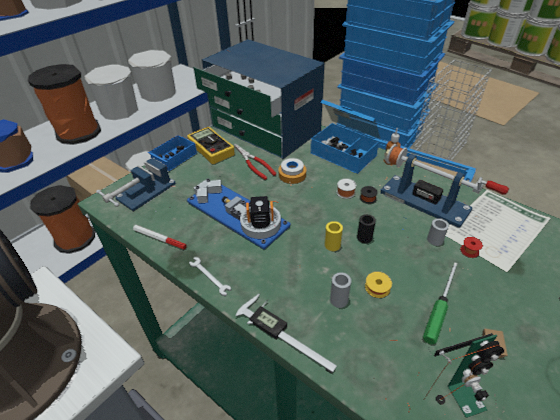

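Top view: the black tube core candidate is at (347,151). A yellow tube look-alike is at (326,182), grey tubes at (373,239) and (412,103), and a flat black bobbin at (314,94). The only tall black tube is (347,151), at scene (366,229). The clamp is at (210,214), with its vee on the left (158,213) and its knob at (244,212). I'll confirm in an enlarged crop while measuring.

```bash
cat > h.py <<'E'
import numpy as np, cv2
def ray(f,uv,z):
    V=f['view']; R=V[:3,:3]; c=-R.T@V[:3,3]
    d=R.T@np.array([(uv[0]-f['cx'])/f['fx'],(uv[1]-f['cy'])/f['fy'],1.]); return c+d*(z-c[2])/d[2]
def pix(f,p):
    q=f['view'][:3,:3]@np.array(p)+f['view'][:3,3]; return np.array([f['cx']+f['fx']*q[0]/q[2],f['cy']+f['fy']*q[1]/q[2]])
def cloud(f):
    z=f['z_map']; v,u=np.indices(z.shape); P=np.stack([(u-f['cx'])/f['fx']*z,(v-f['cy'])/f['fy']*z,z],-1)
    V=f['view']; return (P-V[:3,3])@V[:3,:3]
E
python3 - <<'E'
from h import *
f=dict(np.load('top0.npz')); P=cloud(f); im=f['frame']; hsv=cv2.cvtColor(im,cv2.COLOR_RGB2HSV)
# core by height mask round (347,151)
def blob(m,u,v,r):
    w=np.zeros_like(m); w[v-r:v+r,u-r:u+r]=m[v-r:v+r,u-r:u+r]; return w
for n,(u,v,h) in dict(core=(347,151,.055),yel=(326,182,.055),grey=(373,239,.062),bob=(392,203,.024)).items():
    z=P[...,2]; m=blob(((z>h-.008)&(z<h+.012)),u,v,16)
    y,x=np.nonzero(m); (c,r)=cv2.minEnclosingCircle(np.stack([x,y],1).astype(np.float32))
    print(n,len(x),c,r,np.round(ray(f,c,h),4),np.median(z[m]))
blue=blob(((hsv[...,0]>100)&(hsv[...,0]<125)&(hsv[...,1]>120)&(hsv[...,2]>70)).astype(np.uint8),209,214,70)
y,x=np.nonzero(blue); W=np.array([ray(f,(a,b),.012)[:2] for a,b in zip(x,y)])
(c,s,a)=cv2.minAreaRect((W*1000).astype(np.float32)); print('base',c,s,a)
org=blob(((hsv[...,0]>3)&(hsv[...,0]<20)&(hsv[...,1]>130)&(hsv[...,2]>110)).astype(np.uint8),244,212,26)
n,l,st,ce=cv2.connectedComponentsWithStats(org)
for i in range(1,n): print('orange',ce[i],st[i,4],np.round(ray(f,ce[i],.069),4))
ring=blob(((P[...,2]>.028)&(P[...,2]<.039)),244,212,28)
y,x=np.nonzero(ring);(c,r)=cv2.minEnclosingCircle(np.stack([x,y],1).astype(np.float32));print('ring',c,r,ray(f,c,.034))
top=blob(((P[...,2]>.070)&(P[...,2]<.079)),244,212,28);y,x=np.nonzero(top);print('knobtop',len(x),ray(f,(x.mean(),y.mean()),.074))
a=cv2.resize(im[180:248,140:280],None,fx=5.7,fy=5.7,interpolation=2); 
g=dict(np.load('scene0.npz'))['frame'][170:280,180:400]; g=cv2.resize(g,(800,400))[:210+190]
o=np.zeros((590,800,3),np.uint8); o[:a.shape[0],:a.shape[1]]=a[:590,:800]
b=cv2.resize(im[130:200,300:400],(286,200),interpolation=2); o[390:590,:286]=b
s=cv2.resize(dict(np.load('scene0.npz'))['frame'][175:270,200:400],(421,200),interpolation=2); o[390:590,300:721]=s
cv2.imwrite('pics/crop0.png',o[:,:,::-1])
E
```

```text
core 159 (347.60809326171875, 149.28378295898438) 9.422120094299316 [ 0.6138 -0.3144  0.055 ] 0.05590212200971145
yel 149 (325.66900634765625, 181.7042236328125) 9.31991958618164 [ 0.5539 -0.2725  0.055 ] 0.05596374069266927
grey 166 (374.328369140625, 239.0223846435547) 9.72562313079834 [ 0.447 -0.358  0.062] 0.06304003080339074
bob 448 (392.1153869628906, 201.88461303710938) 12.577082633972168 [ 0.5164 -0.4002  0.024 ] 0.019364458732827036
base (500.22259521484375, -48.12299346923828) (91.24930572509766, 242.7028045654297) 0.02948874421417713
orange [253.85714286 202.4       ] 35 [ 0.5167 -0.1397  0.069 ]
orange [233.57142857 221.57142857] 35 [ 0.4822 -0.1023  0.069 ]
ring (240.91175842285156, 212.5) 26.661788940429688 [ 0.50007001 -0.11257628  0.034     ]
knobtop 557 [ 0.49971856 -0.11993224  0.074     ]
```

View pics/crop0.png

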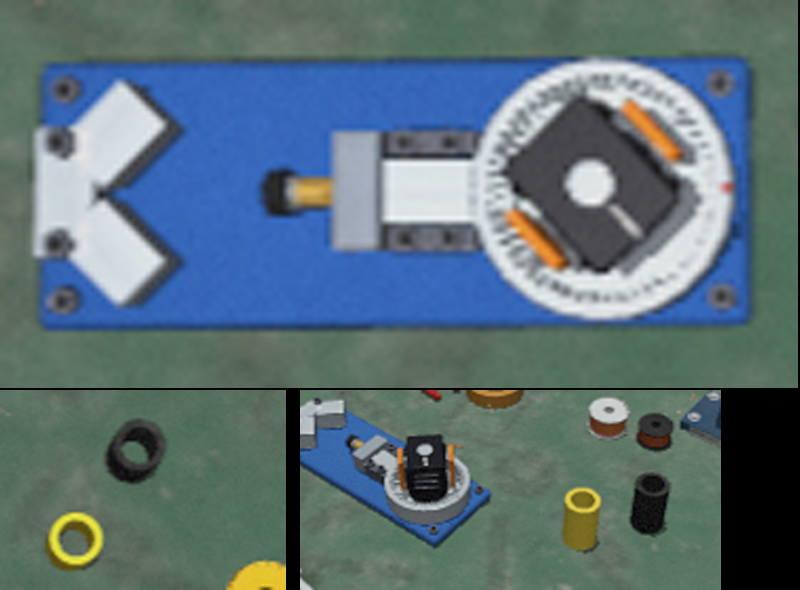

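The crop confirms the black tube at (347,150) top: tall, black and hollow, with the yellow look-alike to its lower left. The vee is on the left, with the nose about 24 px of blue base away. The orange tabs lie on a diagonal at (254,202) and (234,222). Now I'll move towards the core.

Request:
jog_arm([
  {"dx": 15,"dy": 15,"dz": 2},
  {"dx": 43,"dy": 43,"dz": 5},
  {"dx": 72,"dy": 72,"dz": 8},
  {"dx": 101,"dy": 101,"dz": 11},
  {"dx": 130,"dy": 130,"dz": 14},
  {"dx": 159,"dy": 159,"dz": 17},
  {"dx": 188,"dy": 188,"dz": 20},
  {"dx": 217,"dy": 217,"dz": 23},
])

```text
invalid input at $.targets[0]: expected keys dx, dy, dz, rx, ry, rz, gripper
```

Request:
jog_arm([
  {"dx": 29,"dy": 29,"dz": 2},
  {"dx": 58,"dy": 58,"dz": 5},
  {"dx": 87,"dy": 87,"dz": 8},
  {"dx": 116,"dy": 116,"dz": 11},
  {"dx": 145,"dy": 145,"dz": 14},
  {"dx": 174,"dy": 174,"dz": 17},
  {"dx": 203,"dy": 203,"dz": 20},
  {"dx": 232,"dy": 232,"dz": 23},
])

```text
invalid input at $.targets[0]: expected keys dx, dy, dz, rx, ry, rz, gripper
```

Request:
jog_arm([
  {"dx": 29,"dy": 29,"dz": 2,"rz": 0.02},
  {"dx": 58,"dy": 58,"dz": 5,"rz": 0.05},
  {"dx": 87,"dy": 87,"dz": 8,"rz": 0.08},
  {"dx": 116,"dy": 116,"dz": 11,"rz": 0.11},
  {"dx": 145,"dy": 145,"dz": 14,"rz": 0.13},
  {"dx": 170,"dy": 170,"dz": 17,"rz": 0.158},
  {"dx": 190,"dy": 190,"dz": 20,"rz": 0.158},
  {"dx": 190,"dy": 190,"dz": 23,"rz": 0.158},
])

```text
invalid input at $.targets[0]: expected keys dx, dy, dz, rx, ry, rz, gripper
```

```bash
cat >> h.py <<'E'
def go(s,p,yaw):
    y=s['ee_rot'][2]; d=np.array(p)-s['eef_pos']; c,n=np.cos(y),np.sin(y)
    print('pose',np.round(s['eef_pos'],4),np.round(s['ee_rot'],4),'t',round(s['t'],2)); print('move mm',np.round(1000*np.array([c*d[0]+n*d[1],n*d[0]-c*d[1],-d[2]]),1),'rz',round(y-yaw,3))
E
python3 - <<'E'
from h import *; from station import arm
f=arm.grab_frame('wrist'); np.savez('w1.npz',**f); cv2.imwrite('pics/w1.png',f['frame'][:,:,::-1])
go(arm.get_state(),(.6138,-.3144,.054),-.611); print(pix(f,(.6138,-.3144,.055)))
E
```

```text
pose [0.2952 0.6067 0.2479] [ 3.1403e+00 -2.0000e-04 -4.5290e-01] t 0.15
move mm [689.5 688.8 193.9] rz 0.158
[ 1934.11954223 -1421.6556162 ]
```

View pics/w1.png

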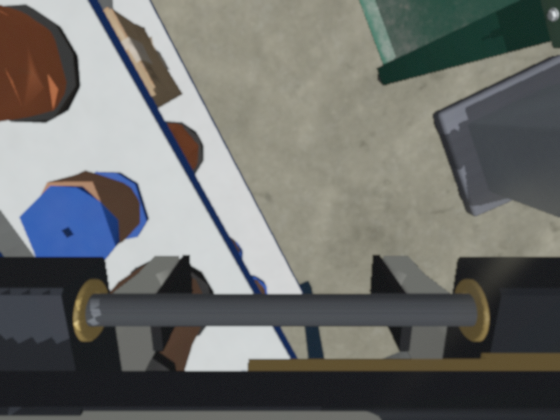

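The wrist view only shows the shelf and the table corner at the start pose. The moves were refused because every key is required, so I'm resending them in full.

Request:
jog_arm([
  {"dx": 15,"dy": 15,"dz": 2,"rx": 0,"ry": 0,"rz": 0,"gripper": 0},
  {"dx": 43,"dy": 43,"dz": 5,"rx": 0,"ry": 0,"rz": 0,"gripper": 0},
  {"dx": 72,"dy": 72,"dz": 8,"rx": 0,"ry": 0,"rz": 0,"gripper": 0},
  {"dx": 101,"dy": 101,"dz": 11,"rx": 0,"ry": 0,"rz": 0,"gripper": 0},
  {"dx": 130,"dy": 130,"dz": 14,"rx": 0,"ry": 0,"rz": 0,"gripper": 0},
  {"dx": 159,"dy": 159,"dz": 17,"rx": 0,"ry": 0,"rz": 0,"gripper": 0},
  {"dx": 188,"dy": 188,"dz": 20,"rx": 0,"ry": 0,"rz": 0,"gripper": 0},
  {"dx": 217,"dy": 217,"dz": 23,"rx": 0,"ry": 0,"rz": 0,"gripper": 0},
])

```text
t: 0.82
eef_pos: [0.3956, 0.3149, 0.2254]
ee_rot: [-3.141, 0.0, -0.452]
force: [1.6, 0.6, 0.3]
width: 0.0879
gripper_force: 0.0
```

Request:
jog_arm([
  {"dx": 29,"dy": 29,"dz": 2,"rx": 0,"ry": 0,"rz": 0,"gripper": 0},
  {"dx": 58,"dy": 58,"dz": 5,"rx": 0,"ry": 0,"rz": 0,"gripper": 0},
  {"dx": 87,"dy": 87,"dz": 8,"rx": 0,"ry": 0,"rz": 0,"gripper": 0},
  {"dx": 116,"dy": 116,"dz": 11,"rx": 0,"ry": 0,"rz": 0,"gripper": 0},
  {"dx": 145,"dy": 145,"dz": 14,"rx": 0,"ry": 0,"rz": 0,"gripper": 0},
  {"dx": 174,"dy": 174,"dz": 17,"rx": 0,"ry": 0,"rz": 0,"gripper": 0},
  {"dx": 203,"dy": 203,"dz": 20,"rx": 0,"ry": 0,"rz": 0,"gripper": 0},
  {"dx": 232,"dy": 232,"dz": 23,"rx": 0,"ry": 0,"rz": 0,"gripper": 0},
])

```text
t: 1.48
eef_pos: [0.5028, 0.0048, 0.2026]
ee_rot: [-3.141, -0.0, -0.452]
force: [1.0, 0.9, -0.2]
width: 0.0875
gripper_force: 0.0
```

Request:
jog_arm([
  {"dx": 29,"dy": 29,"dz": 2,"rx": 0,"ry": 0,"rz": 0.02,"gripper": 0},
  {"dx": 58,"dy": 58,"dz": 5,"rx": 0,"ry": 0,"rz": 0.05,"gripper": 0},
  {"dx": 87,"dy": 87,"dz": 8,"rx": 0,"ry": 0,"rz": 0.08,"gripper": 0},
  {"dx": 116,"dy": 116,"dz": 11,"rx": 0,"ry": 0,"rz": 0.11,"gripper": 0},
  {"dx": 145,"dy": 145,"dz": 14,"rx": 0,"ry": 0,"rz": 0.13,"gripper": 0},
  {"dx": 170,"dy": 170,"dz": 17,"rx": 0,"ry": 0,"rz": 0.158,"gripper": 0},
  {"dx": 190,"dy": 190,"dz": 20,"rx": 0,"ry": 0,"rz": 0.158,"gripper": 0},
  {"dx": 190,"dy": 190,"dz": 23,"rx": 0,"ry": 0,"rz": 0.158,"gripper": 0},
])

```text
t: 2.15
eef_pos: [0.5911, -0.2517, 0.1782]
ee_rot: [3.14, 0.0, -0.614]
force: [1.6, 1.5, 0.6]
width: 0.0876
gripper_force: 0.0
```

```bash
python3 - <<'E'
from h import *; from station import arm
f=arm.grab_frame('wrist'); np.savez('w1.npz',**f); cv2.imwrite('pics/w2.png',f['frame'][:,:,::-1])
go(arm.get_state(),(.6138,-.3144,.054),-.611); print(pix(f,(.6138,-.3144,.055)))
E
```

```text
pose [ 0.59   -0.2497  0.1774] [ 3.1404e+00  2.2000e-03 -6.1440e-01] t 2.2
move mm [ 56.8  39.2 123.4] rz -0.003
[334.05454405 143.76957503]
```

View pics/w2.png

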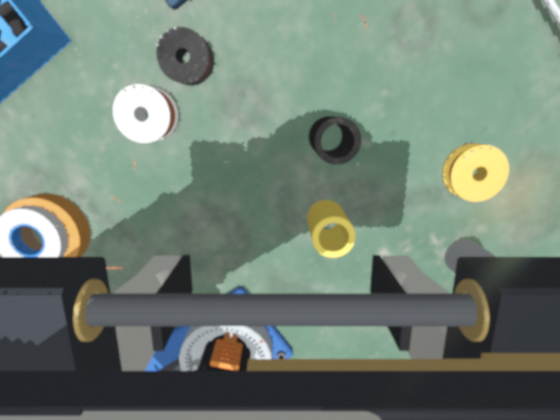

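The wrist view shows the black core's top ring at about (335,141), against a prediction of (334,144), with the yellow look-alike at (330,235). I'll go above the core at z 0.10 and refine from depth.

```bash
python3 - <<'E'
from h import *; from station import arm
f=dict(np.load('w1.npz')); z=cloud(f)[...,2]; m=np.zeros(z.shape,bool); m[100:180,295:375]=1; m&=(z>.048)&(z<.062)
y,x=np.nonzero(m); (c,r)=cv2.minEnclosingCircle(np.stack([x,y],1).astype(np.float32)); p=ray(f,c,.055); print(c,r,p,np.median(z[m]))
go(arm.get_state(),(p[0],p[1],.054),-.611)
E
```

```text
(336.7816467285156, 140.53797912597656) 24.16399574279785 [ 0.61459326 -0.31725493  0.055     ] 0.05561238393844579
pose [ 0.59   -0.2497  0.1774] [ 3.1404e+00  2.2000e-03 -6.1440e-01] t 2.2
move mm [ 59.1  41.1 123.4] rz -0.003
```

Request:
jog_arm([
  {"dx": 20,"dy": 14,"dz": 10,"rx": 0,"ry": 0,"rz": 0,"gripper": 0},
  {"dx": 48,"dy": 34,"dz": 20,"rx": 0,"ry": 0,"rz": 0,"gripper": 0},
  {"dx": 58.5,"dy": 40,"dz": 40,"rx": 0,"ry": 0,"rz": 0,"gripper": 0},
  {"dx": 58.5,"dy": 40,"dz": 70,"rx": 0,"ry": 0,"rz": 0,"gripper": 0},
  {"dx": 58.5,"dy": 40,"dz": 95,"rx": 0,"ry": 0,"rz": 0,"gripper": 0},
  {"dx": 58.5,"dy": 40,"dz": 115,"rx": 0,"ry": 0,"rz": 0,"gripper": 0},
  {"dx": 58.5,"dy": 40,"dz": 123,"rx": 0,"ry": 0,"rz": 0,"gripper": 0},
  {"dx": 58.5,"dy": 40,"dz": 123,"rx": 0,"ry": 0,"rz": 0,"gripper": 0},
])

```text
t: 2.87
eef_pos: [0.6139, -0.3124, 0.0543]
ee_rot: [3.14, 0.004, -0.61]
force: [-0.1, 0.6, -0.7]
width: 0.088
gripper_force: 0.0
```

Request:
jog_arm([
  {"dx": 0,"dy": 0,"dz": 0,"rx": 0,"ry": 0,"rz": 0,"gripper": 0.7},
  {"dx": 0,"dy": 0,"dz": 0,"rx": 0,"ry": 0,"rz": 0,"gripper": 0.7},
  {"dx": 0,"dy": 0,"dz": 0,"rx": 0,"ry": 0,"rz": 0,"gripper": 0.7},
  {"dx": 0,"dy": 0,"dz": 0,"rx": 0,"ry": 0,"rz": 0,"gripper": 0.7},
  {"dx": 0,"dy": 0,"dz": 0,"rx": 0,"ry": 0,"rz": 0,"gripper": 0.7},
  {"dx": 0,"dy": 0,"dz": 0,"rx": 0,"ry": 0,"rz": 0,"gripper": 0.7},
  {"dx": 0,"dy": 0,"dz": 0,"rx": 0,"ry": 0,"rz": 0,"gripper": 0.7},
  {"dx": 0,"dy": 0,"dz": 0,"rx": 0,"ry": 0,"rz": 0,"gripper": 0.7},
], force=12)

```text
t: 3.53
eef_pos: [0.6153, -0.3136, 0.0567]
ee_rot: [-3.142, -0.0, -0.611]
force: [-0.0, -0.4, 0.5]
width: 0.04
gripper_force: 0.4
```

Request:
jog_arm([
  {"dx": 0,"dy": 0,"dz": 0,"rx": 0,"ry": 0,"rz": 0,"gripper": 0.7},
  {"dx": 0,"dy": 0,"dz": 0,"rx": 0,"ry": 0,"rz": 0,"gripper": 0.7},
  {"dx": 0,"dy": 0,"dz": 0,"rx": 0,"ry": 0,"rz": 0,"gripper": 0.7},
  {"dx": 0,"dy": 0,"dz": 0,"rx": 0,"ry": 0,"rz": 0,"gripper": 0.7},
  {"dx": 0,"dy": 0,"dz": -5,"rx": 0,"ry": 0,"rz": 0,"gripper": 0.7},
  {"dx": 0,"dy": 0,"dz": -25,"rx": 0,"ry": 0,"rz": 0,"gripper": 0.7},
  {"dx": 0,"dy": 0,"dz": -55,"rx": 0,"ry": 0,"rz": 0,"gripper": 0.7},
  {"dx": 0,"dy": 0,"dz": -90,"rx": 0,"ry": 0,"rz": 0,"gripper": 0.7},
])

```text
t: 4.2
eef_pos: [0.614, -0.313, 0.1455]
ee_rot: [3.14, 0.004, -0.611]
force: [0.5, -0.2, -0.2]
width: 0.0342
gripper_force: 11.7
```

```bash
python3 - <<'E'
from h import *; from station import arm
s=arm.get_state();print(s['width'],s['gripper_force'])
go(s,(.5,.021,.16),-.611);s=arm.get_state();go(s,(.5,.021,.16),-.611)
E
```

```text
0.034213919053085004 11.667050387259366
pose [ 0.614  -0.313   0.1455] [ 3.1402  0.0043 -0.611 ] t 4.2
move mm [-285.  -208.2  -14.5] rz -0.0
pose [ 0.614  -0.313   0.1455] [ 3.1402  0.0043 -0.611 ] t 4.2
move mm [-285.  -208.2  -14.5] rz -0.0
```

Request:
jog_arm([
  {"dx": -15,"dy": -11,"dz": -10,"rx": 0,"ry": 0,"rz": 0,"gripper": 0.7},
  {"dx": -48,"dy": -35,"dz": -15,"rx": 0,"ry": 0,"rz": 0,"gripper": 0.7},
  {"dx": -80,"dy": -58,"dz": -15,"rx": 0,"ry": 0,"rz": 0,"gripper": 0.7},
  {"dx": -112,"dy": -82,"dz": -15,"rx": 0,"ry": 0,"rz": 0,"gripper": 0.7},
  {"dx": -144,"dy": -105,"dz": -15,"rx": 0,"ry": 0,"rz": 0,"gripper": 0.7},
  {"dx": -176,"dy": -129,"dz": -15,"rx": 0,"ry": 0,"rz": 0,"gripper": 0.7},
  {"dx": -208,"dy": -152,"dz": -15,"rx": 0,"ry": 0,"rz": 0,"gripper": 0.7},
  {"dx": -235,"dy": -172,"dz": -15,"rx": 0,"ry": 0,"rz": 0,"gripper": 0.7},
])

```text
t: 4.87
eef_pos: [0.5202, -0.0359, 0.1619]
ee_rot: [-3.141, -0.0, -0.611]
force: [-0.3, 0.7, -1.6]
width: 0.0337
gripper_force: 11.7
```

Request:
jog_arm([
  {"dx": -25,"dy": -18,"dz": 0,"rx": 0,"ry": 0,"rz": 0,"gripper": 0.7},
  {"dx": -42,"dy": -30,"dz": 0,"rx": 0,"ry": 0,"rz": 0,"gripper": 0.7},
  {"dx": -50,"dy": -36,"dz": 0,"rx": 0,"ry": 0,"rz": 0,"gripper": 0.7},
  {"dx": -50,"dy": -36,"dz": 20,"rx": 0,"ry": 0,"rz": 0,"gripper": 0.7},
  {"dx": -50,"dy": -36,"dz": 35,"rx": 0,"ry": 0,"rz": 0,"gripper": 0.7},
  {"dx": -50,"dy": -36,"dz": 40,"rx": 0,"ry": 0,"rz": 0,"gripper": 0.7},
  {"dx": -50,"dy": -36,"dz": 40,"rx": 0,"ry": 0,"rz": 0,"gripper": 0.7},
  {"dx": -50,"dy": -36,"dz": 40,"rx": 0,"ry": 0,"rz": 0,"gripper": 0.7},
])

```text
t: 5.53
eef_pos: [0.5015, 0.02, 0.1218]
ee_rot: [3.141, -0.0, -0.611]
force: [0.7, -0.2, -0.2]
width: 0.0342
gripper_force: 11.7
```

```bash
python3 - <<'E'
from h import *; from station import arm
o=[]
for n in ('top','scene','wrist'):
    f=arm.grab_frame(n); np.savez(n+'2.npz',**f)
    p=pix(f,(.5,.021,.07)).astype(int); print(n,p)
    a,b=max(p[0]-70,0),max(p[1]-55,0); c=f['frame'][b:b+110,a:a+140] if n!='wrist' else f['frame']
    o.append(cv2.resize(c,(400,300),interpolation=2)); print(a,b)
cv2.imwrite('pics/c2.png',np.vstack([np.hstack(o[:2]),np.hstack([o[2],o[2]*0])])[:,:,::-1])
go(arm.get_state(),(.5,.021,.068),-.611)
E
```

```text
top [166 212]
96 157
scene [211 177]
141 122
wrist [282 254]
212 199
pose [0.5018 0.0202 0.1224] [-3.1406e+00 -8.0000e-04 -6.1120e-01] t 5.68
move mm [-1.9  0.4 54.4] rz -0.0
```

View pics/c2.png

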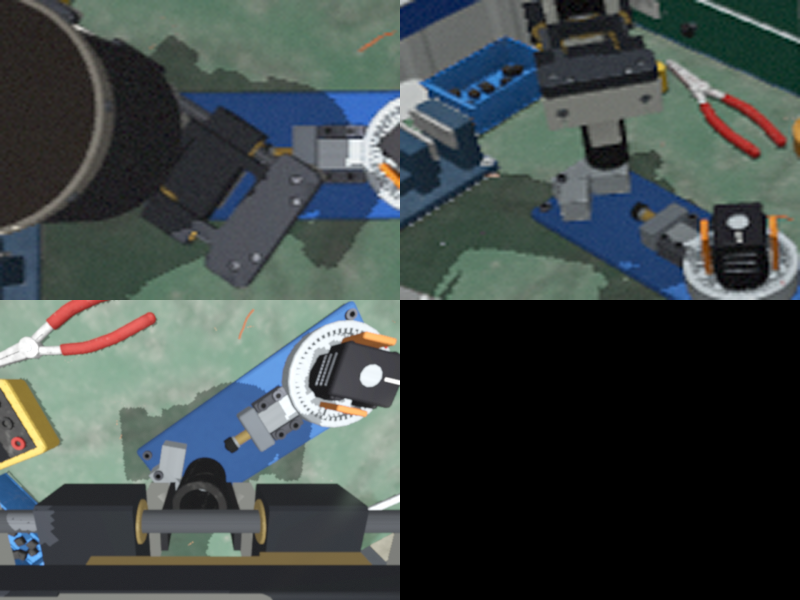

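The wrist quadrant shows the held core upright between the pads at about (284,273) full scale, with the vee, nose and knob in view. The scene quadrant shows the core hanging above the vee. Next I'll work out where the core sits in the hand and refine the clamp position.

```bash
python3 - <<'E'
from h import *; from station import arm
f=dict(np.load('wrist2.npz')); P=cloud(f); z=P[...,2]; s=arm.get_state(); t=s['eef_pos']
m=np.zeros(z.shape,bool); m[220:310,245:325]=1
k=m&(z>t[2]-.006)&(z<t[2]+.008); y,x=np.nonzero(k); print('core px',len(x),x.min(),x.max(),y.min(),y.max(),np.median(z[k]))
print('tcp pix',pix(f,(t[0],t[1],t[2])))
c,n=np.cos(-.611),np.sin(-.611); d=P[k]-t; print('toolx ext',np.percentile(d[:,0]*c+d[:,1]*n,[1,50,99]),'tooly',np.percentile(d[:,0]*n-d[:,1]*c,[1,50,99]))
hsv=cv2.cvtColor(f['frame'],cv2.COLOR_RGB2HSV)
org=((hsv[...,0]>3)&(hsv[...,0]<20)&(hsv[...,1]>150)&(hsv[...,2]>110)); org[:, :380]=0; org[250:]=0
nn,l,st,ce=cv2.connectedComponentsWithStats(org.astype(np.uint8))
for i in range(1,nn):
    if st[i,4]>30: print('or',ce[i],st[i],np.round(np.median(P[l==i],0),4), np.round(np.percentile(P[l==i][:,2],[5,95]),4))
kt=(z>.070)&(z<.078); kt[:, :380]=0; kt[250:]=0; q=P[kt]; print('knobtop',len(q),np.round(cv2.minAreaRect((q[:,:2]*1000).astype(np.float32)),1) if 0 else cv2.minAreaRect((q[:,:2]*1000).astype(np.float32)))
v=(z>.030)&(z<.038)&(P[...,1]>-.02)&(P[...,1]<.09)&(abs(P[...,0]-.5)<.05); q=P[v]; print('vee',len(q),q.min(0),q.max(0))
ft=dict(np.load('top0.npz')); Q=cloud(ft); w=(Q[...,2]>.028)&(Q[...,2]<.040)&(Q[...,1]>0.0)&(Q[...,1]<.09)&(abs(Q[...,0]-.5)<.05); q=Q[w]; print('vee top',len(q),np.percentile(q,[1,99],axis=0),cv2.minAreaRect((q[:,:2]*1000).astype(np.float32)))
E
```

```text
core px 1581 245 324 249 293 0.12144008837288536
tcp pix [282.27782065 296.8563381 ]
toolx ext [0.0009732  0.01353879 0.0197526 ] tooly [-0.0160392   0.00199274  0.01738087]
or [513.75319927  57.20840951] [480  46  70  21 547] [ 0.5191 -0.1351  0.0644] [0.0502 0.0698]
or [461.77862595 148.29007634] [449 144  25  10 131] [ 0.4909 -0.095   0.0592] [0.0448 0.0699]
knobtop 7290 ((499.52777099609375, -121.47748565673828), (48.46079635620117, 55.43531799316406), 43.56776809692383)
vee 2026 [ 0.47839968 -0.01992299  0.03001098] [0.53802933 0.06774176 0.03794274]
vee top 545 [[0.46612825 0.02796377 0.02934744]
 [0.53485616 0.06945533 0.039698  ]] ((500.43597412109375, 48.4770622253418), (74.2219009399414, 44.54456329345703), 0.6198093295097351)
```

Request:
jog_arm([
  {"dx": -3,"dy": 0,"dz": 0,"rx": 0,"ry": 0,"rz": 0,"gripper": 0.7},
  {"dx": -3,"dy": 0,"dz": 10,"rx": 0,"ry": 0,"rz": 0,"gripper": 0.7},
  {"dx": -3,"dy": 0,"dz": 20,"rx": 0,"ry": 0,"rz": 0,"gripper": 0.7},
  {"dx": -3,"dy": 0,"dz": 30,"rx": 0,"ry": 0,"rz": 0,"gripper": 0.7},
  {"dx": -3,"dy": 0,"dz": 38,"rx": 0,"ry": 0,"rz": 0,"gripper": 0.7},
  {"dx": -3,"dy": 0,"dz": 44,"rx": 0,"ry": 0,"rz": 0,"gripper": 0.7},
  {"dx": -3,"dy": 0,"dz": 48,"rx": 0,"ry": 0,"rz": 0,"gripper": 0.7},
  {"dx": -3,"dy": 0,"dz": 50,"rx": 0,"ry": 0,"rz": 0,"gripper": 0.7},
])

```text
t: 6.35
eef_pos: [0.4984, 0.0219, 0.0706]
ee_rot: [3.14, 0.001, -0.611]
force: [-0.1, -0.0, 0.1]
width: 0.0339
gripper_force: 11.7
```

Request:
jog_arm([
  {"dx": 0,"dy": 0,"dz": 0.5,"rx": 0,"ry": 0,"rz": 0,"gripper": 0.7},
  {"dx": 0,"dy": 0,"dz": 1,"rx": 0,"ry": 0,"rz": 0,"gripper": 0.7},
  {"dx": 0,"dy": 0,"dz": 1.5,"rx": 0,"ry": 0,"rz": 0,"gripper": 0.7},
  {"dx": 0,"dy": 0,"dz": 2,"rx": 0,"ry": 0,"rz": 0,"gripper": 0.7},
  {"dx": 0,"dy": 0,"dz": 2.5,"rx": 0,"ry": 0,"rz": 0,"gripper": 0.7},
  {"dx": 0,"dy": 0,"dz": 2.7,"rx": 0,"ry": 0,"rz": 0,"gripper": 0.7},
  {"dx": 0,"dy": 0,"dz": 2.7,"rx": 0,"ry": 0,"rz": 0,"gripper": 0.7},
  {"dx": 0,"dy": 0,"dz": 2.7,"rx": 0,"ry": 0,"rz": 0,"gripper": 0.7},
])

```text
t: 7.02
eef_pos: [0.4988, 0.0221, 0.069]
ee_rot: [-3.141, -0.0, -0.611]
force: [0.1, 0.5, -0.2]
width: 0.0341
gripper_force: 11.7
```

```bash
python3 - <<'E'
from h import *; from station import arm
f=arm.grab_frame('wrist'); np.savez('w3.npz',**f); P=cloud(f); z=P[...,2]; s=arm.get_state(); t=s['eef_pos'];print(s['force'],s['eef_pos'])
m=np.zeros(z.shape,bool); m[200:310,230:335]=1
k=m&(z>.062)&(z<.073); c,n=np.cos(-.611),np.sin(-.611); d=P[k]-t; print(k.sum(),'toolx ext',np.percentile(d[:,0]*c+d[:,1]*n,[50,99,100]),'tooly',np.percentile(d[:,0]*n-d[:,1]*c,[0,1,99,100]),np.median(z[k]))
g=dict(np.load('top0.npz')); print('nose',ray(g,(140+262/5.7,180+192/5.7),.024),'vee inner',ray(g,(140+100/5.7,180+192/5.7),.034))
E
```

```text
[ 0.61011272  0.51251912 -0.85237777] [0.4987358  0.02205259 0.06893225]
2024 toolx ext [0.01188795 0.01956275 0.02003381] tooly [-0.02305027 -0.02223732  0.0218906   0.02263837] 0.0677780384750134
nose [ 0.49978683 -0.00578515  0.024     ] vee inner [0.50018137 0.04658464 0.034     ]
```

Request:
jog_arm([
  {"dx": 0,"dy": 0,"dz": 0.3,"rx": 0,"ry": 0,"rz": 0,"gripper": 0.7},
  {"dx": 0,"dy": 0,"dz": 0.6,"rx": 0,"ry": 0,"rz": 0,"gripper": 0.7},
  {"dx": 0,"dy": 0,"dz": 0.6,"rx": 0,"ry": 0,"rz": 0,"gripper": 0.7},
  {"dx": 0,"dy": 0,"dz": 0.6,"rx": 0,"ry": 0,"rz": 0,"gripper": 0.58},
  {"dx": 0,"dy": 0,"dz": 0.6,"rx": 0,"ry": 0,"rz": 0,"gripper": 0.55},
  {"dx": 0,"dy": 0,"dz": 0.6,"rx": 0,"ry": 0,"rz": 0,"gripper": 0.5},
  {"dx": 0,"dy": 0,"dz": 0.6,"rx": 0,"ry": 0,"rz": 0,"gripper": 0.4},
  {"dx": 0,"dy": 0,"dz": 0.6,"rx": 0,"ry": 0,"rz": 0,"gripper": 0.3},
])

```text
t: 7.73
eef_pos: [0.4987, 0.022, 0.0682]
ee_rot: [3.141, 0.0, -0.611]
force: [0.2, -0.4, 0.2]
width: 0.0516
gripper_force: 0.0
```

Request:
jog_arm([
  {"dx": 0,"dy": 0,"dz": 0,"rx": 0,"ry": 0,"rz": 0,"gripper": 0.2},
  {"dx": 0,"dy": 0,"dz": 0,"rx": 0,"ry": 0,"rz": 0,"gripper": 0.1},
  {"dx": 0,"dy": 0,"dz": 0,"rx": 0,"ry": 0,"rz": 0,"gripper": 0},
  {"dx": 0,"dy": 0,"dz": -5,"rx": 0,"ry": 0,"rz": 0,"gripper": 0},
  {"dx": 0,"dy": 0,"dz": -25,"rx": 0,"ry": 0,"rz": 0,"gripper": 0},
  {"dx": 0,"dy": 0,"dz": -50,"rx": 0,"ry": 0,"rz": 0,"gripper": 0},
  {"dx": 0,"dy": 0,"dz": -75,"rx": 0,"ry": 0,"rz": 0,"gripper": 0},
  {"dx": 0,"dy": 0,"dz": -90,"rx": 0,"ry": 0,"rz": 0,"gripper": 0},
])

```text
t: 8.4
eef_pos: [0.4996, 0.0222, 0.1611]
ee_rot: [-3.14, -0.002, -0.61]
force: [0.4, 0.1, -0.3]
width: 0.0876
gripper_force: 0.0
```

```bash
python3 - <<'E'
from h import *; from station import arm
f=arm.grab_frame('wrist'); np.savez('w4.npz',**f); P=cloud(f); z=P[...,2]
k=(abs(P[...,0]-.5)<.03)&(abs(P[...,1]-.02)<.03)&(z>.058)&(z<.075)
y,x=np.nonzero(k); (c,r)=cv2.minEnclosingCircle(np.stack([x,y],1).astype(np.float32)); print(len(x),c,r,ray(f,c,.067),np.median(z[k]))
kt=(z>.070)&(z<.078)&(P[...,1]<-.07); q=P[kt]; print('knobtop',len(q),cv2.minAreaRect((q[:,:2]*1000).astype(np.float32)) if len(q) else 0)
go(arm.get_state(),(.4995,-.1213,.14),.745)
cv2.imwrite('pics/w4.png',f['frame'][:,:,::-1])
E
```

```text
1203 (286.8283386230469, 226.02725219726562) 25.121387481689453 [0.49917731 0.01848378 0.067     ] 0.06735614922639836
knobtop 5265 ((499.3973693847656, -121.72413635253906), (48.73763656616211, 55.111934661865234), 41.81949996948242)
pose [0.5009 0.0226 0.1634] [-3.1367 -0.0043 -0.6099] t 8.45
move mm [ 81.3 118.7  23.4] rz -1.355
```

View pics/w4.png

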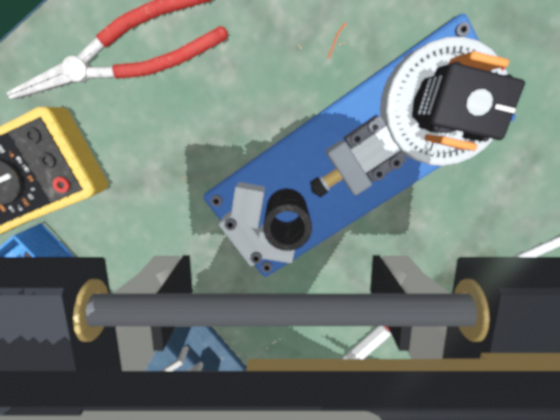

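The core stands upright in the vee mouth at (288,227), with the nose tip clear of it at (318,187). Now to the knob: over it at z 0.14, turned 1.355 rad so the fingers line up with the tabs.

Request:
jog_arm([
  {"dx": 10,"dy": 15,"dz": 0,"rx": 0,"ry": 0,"rz": -0.11,"gripper": 0},
  {"dx": 20,"dy": 30,"dz": 0,"rx": 0,"ry": 0,"rz": -0.22,"gripper": 0},
  {"dx": 30,"dy": 45,"dz": 0,"rx": 0,"ry": 0,"rz": -0.33,"gripper": 0},
  {"dx": 40,"dy": 60,"dz": 0,"rx": 0,"ry": 0,"rz": -0.44,"gripper": 0},
  {"dx": 50,"dy": 75,"dz": 0,"rx": 0,"ry": 0,"rz": -0.55,"gripper": 0},
  {"dx": 60,"dy": 90,"dz": 5,"rx": 0,"ry": 0,"rz": -0.66,"gripper": 0},
  {"dx": 70,"dy": 105,"dz": 10,"rx": 0,"ry": 0,"rz": -0.77,"gripper": 0},
  {"dx": 81,"dy": 118,"dz": 15,"rx": 0,"ry": 0,"rz": -0.88,"gripper": 0},
])

```text
t: 9.12
eef_pos: [0.497, -0.122, 0.1434]
ee_rot: [-3.142, -0.0, 0.275]
force: [0.8, 0.6, 0.4]
width: 0.0875
gripper_force: 0.0
```

Request:
jog_arm([
  {"dx": 0,"dy": 0,"dz": 0,"rx": 0,"ry": 0,"rz": -0.11,"gripper": 0},
  {"dx": 0,"dy": 0,"dz": 0,"rx": 0,"ry": 0,"rz": -0.22,"gripper": 0},
  {"dx": 0,"dy": 0,"dz": 0,"rx": 0,"ry": 0,"rz": -0.33,"gripper": 0},
  {"dx": 0,"dy": 0,"dz": 0,"rx": 0,"ry": 0,"rz": -0.43,"gripper": 0},
  {"dx": 0,"dy": 0,"dz": 0,"rx": 0,"ry": 0,"rz": -0.475,"gripper": 0},
  {"dx": 0,"dy": 0,"dz": 0,"rx": 0,"ry": 0,"rz": -0.475,"gripper": 0},
  {"dx": 0,"dy": 0,"dz": 0,"rx": 0,"ry": 0,"rz": -0.475,"gripper": 0},
  {"dx": 0,"dy": 0,"dz": 0,"rx": 0,"ry": 0,"rz": -0.475,"gripper": 0},
])

```text
t: 9.78
eef_pos: [0.4974, -0.1211, 0.1433]
ee_rot: [-3.142, -0.0, 0.742]
force: [-0.1, -0.4, 0.0]
width: 0.0877
gripper_force: 0.0
```

```bash
python3 - <<'E'
from h import *; from station import arm
f=arm.grab_frame('wrist'); np.savez('w5.npz',**f); P=cloud(f); z=P[...,2]; s=arm.get_state()
hsv=cv2.cvtColor(f['frame'],cv2.COLOR_RGB2HSV)
org=((hsv[...,0]>3)&(hsv[...,0]<20)&(hsv[...,1]>150)&(hsv[...,2]>110)&(abs(P[...,0]-.5)<.05)&(abs(P[...,1]+.121)<.05)&(z<.073)&(z>.066))
nn,l,st,ce=cv2.connectedComponentsWithStats(org.astype(np.uint8))
for i in range(1,nn):
    if st[i,4]>30: print('or',ce[i],st[i],ray(f,ce[i],.069))
kt=(z>.070)&(z<.078)&(P[...,1]<-.07); q=P[kt]; print('knobtop',len(q),cv2.minAreaRect((q[:,:2]*1000).astype(np.float32)))
print(s['q'][5],s['force'],s['moment'])
for i in range(2): go(arm.get_state(),(.4995,-.1213,.061),.745); arm.grab_frame('wrist') if i==0 else 0
E
```

```text
or [243.62564103 234.1025641 ] [241 218   7  34 195] [ 0.48384502 -0.10284031  0.069     ]
or [321.97716895 233.9543379 ] [319 218   7  34 219] [ 0.51737182 -0.13931691  0.069     ]
knobtop 4397 ((499.51788330078125, -122.00479125976562), (47.69038391113281, 54.954620361328125), 42.29903793334961)
2.1682479762379567 [-0.01294303 -0.6637894  -0.91020313] [-0.07942145 -0.06197644  0.02785216]
pose [ 0.4974 -0.1211  0.1434] [ 3.1415e+00 -1.0000e-04  7.4280e-01] t 9.83
move mm [ 1.4  1.6 82.4] rz -0.002
pose [ 0.4974 -0.1211  0.1433] [ 3.1415 -0.      0.7431] t 9.88
move mm [ 1.4  1.6 82.3] rz -0.002
```

Request:
jog_arm([
  {"dx": 1.6,"dy": 1.8,"dz": 10,"rx": 0,"ry": 0,"rz": 0,"gripper": 0},
  {"dx": 1.6,"dy": 1.8,"dz": 30,"rx": 0,"ry": 0,"rz": 0,"gripper": 0},
  {"dx": 1.6,"dy": 1.8,"dz": 52,"rx": 0,"ry": 0,"rz": 0,"gripper": 0},
  {"dx": 1.6,"dy": 1.8,"dz": 70,"rx": 0,"ry": 0,"rz": 0,"gripper": 0},
  {"dx": 1.6,"dy": 1.8,"dz": 79,"rx": 0,"ry": 0,"rz": 0,"gripper": 0},
  {"dx": 1.6,"dy": 1.8,"dz": 82,"rx": 0,"ry": 0,"rz": 0,"gripper": 0},
  {"dx": 1.6,"dy": 1.8,"dz": 82,"rx": 0,"ry": 0,"rz": 0,"gripper": 0},
  {"dx": 1.6,"dy": 1.8,"dz": 82,"rx": 0,"ry": 0,"rz": 0,"gripper": 0.1},
], force=30)

```text
t: 10.55
eef_pos: [0.5003, -0.1213, 0.0617]
ee_rot: [3.141, -0.0, 0.744]
force: [0.0, -0.5, 0.8]
width: 0.0848
gripper_force: 0.0
```

Request:
jog_arm([
  {"dx": 0,"dy": 0,"dz": 0,"rx": 0,"ry": 0,"rz": 0,"gripper": 0.55},
  {"dx": 0,"dy": 0,"dz": 0,"rx": 0,"ry": 0,"rz": 0,"gripper": 0.55},
  {"dx": 0,"dy": 0,"dz": 0,"rx": 0,"ry": 0,"rz": 0,"gripper": 0.55},
  {"dx": 0,"dy": 0,"dz": 0,"rx": 0,"ry": 0,"rz": 0,"gripper": 0.55},
  {"dx": 0,"dy": 0,"dz": 0,"rx": 0,"ry": 0,"rz": 0,"gripper": 0.55},
  {"dx": 0,"dy": 0,"dz": 0,"rx": 0,"ry": 0,"rz": 0,"gripper": 0.55},
  {"dx": 0,"dy": 0,"dz": 0,"rx": 0,"ry": 0,"rz": 0,"gripper": 0.55},
  {"dx": 0,"dy": 0,"dz": 0,"rx": 0,"ry": 0,"rz": 0,"gripper": 0.55},
])

```text
t: 11.22
eef_pos: [0.4997, -0.121, 0.062]
ee_rot: [-3.141, -0.0, 0.744]
force: [-3.4, 4.9, 10.3]
width: 0.044
gripper_force: 30.1
```

```bash
python3 - <<'E'
from station import arm
s=arm.get_state(); print(s['eef_pos'],s['force'],s['moment'],s['width'],s['gripper_force'])
E
```

```text
[ 0.49971988 -0.12096463  0.06197477] [-3.36723018  4.90303652 10.30873057] [ 1.70381271  1.48420703 -0.00753413] 0.0439654549037771 30.068027933884878
```

Request:
jog_arm([
  {"dx": 0,"dy": -0.4,"dz": -0.5,"rx": 0,"ry": 0,"rz": 0,"gripper": 0.55},
  {"dx": 0,"dy": -0.7,"dz": -1,"rx": 0,"ry": 0,"rz": 0,"gripper": 0.55},
  {"dx": 0,"dy": -0.7,"dz": -1,"rx": 0,"ry": 0,"rz": 0.03,"gripper": 0.55},
  {"dx": 0,"dy": -0.7,"dz": -1,"rx": 0,"ry": 0,"rz": 0.06,"gripper": 0.55},
  {"dx": 0,"dy": -0.7,"dz": -1,"rx": 0,"ry": 0,"rz": 0.1,"gripper": 0.55},
  {"dx": 0,"dy": -0.7,"dz": -1,"rx": 0,"ry": 0,"rz": 0.14,"gripper": 0.55},
  {"dx": 0,"dy": -0.7,"dz": -1,"rx": 0,"ry": 0,"rz": 0.17,"gripper": 0.55},
  {"dx": 0,"dy": -0.7,"dz": -1,"rx": 0,"ry": 0,"rz": 0.17,"gripper": 0.55},
])

```text
t: 11.88
eef_pos: [0.4998, -0.1211, 0.0622]
ee_rot: [3.141, -0.0, 0.573]
force: [2.9, -3.7, -2.7]
width: 0.0439
gripper_force: 30.0
```

```bash
python3 - <<'E'
from h import *; from station import arm
s=arm.get_state(); print(s['eef_pos'],s['force'],s['moment'],s['width'],s['gripper_force'])
for n in ('scene','top','wrist'):
    f=arm.grab_frame(n); np.savez(n+'6.npz',**f)
    if n=='scene':a=cv2.resize(f['frame'][150:270,160:320],(400,300),interpolation=2)
    if n=='wrist':b=cv2.resize(f['frame'],(400,300))
cv2.imwrite('pics/s6.png',np.hstack([a,b])[:,:,::-1])
E
```

```text
[ 0.49979779 -0.12105815  0.0622135 ] [ 2.93801351 -3.69880398 -2.66938909] [-1.1424117  -0.9712214  -0.01736079] 0.04393581139486067 29.976666149741504
```

View pics/s6.png

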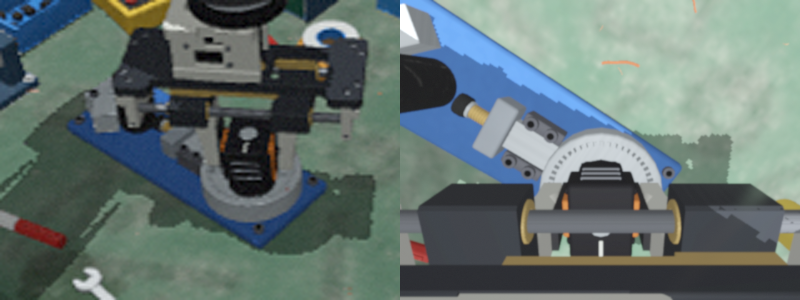

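The wrist half shows the knob gripped between the pads and turning with the hand. The nose is at (465,105), near the core at (425,85). I'll keep turning and watch the moment about z, which should read 0.03 + 0.013 N m per N of clamping force.

Request:
jog_arm([
  {"dx": 0,"dy": 0.2,"dz": 0,"rx": 0,"ry": 0,"rz": 0.06,"gripper": 0.55},
  {"dx": 0,"dy": 0.2,"dz": 0,"rx": 0,"ry": 0,"rz": 0.13,"gripper": 0.55},
  {"dx": 0,"dy": 0.2,"dz": 0,"rx": 0,"ry": 0,"rz": 0.2,"gripper": 0.55},
  {"dx": 0,"dy": 0.2,"dz": 0,"rx": 0,"ry": 0,"rz": 0.27,"gripper": 0.55},
  {"dx": 0,"dy": 0.2,"dz": 0,"rx": 0,"ry": 0,"rz": 0.34,"gripper": 0.55},
  {"dx": 0,"dy": 0.2,"dz": 0,"rx": 0,"ry": 0,"rz": 0.41,"gripper": 0.55},
  {"dx": 0,"dy": 0.2,"dz": 0,"rx": 0,"ry": 0,"rz": 0.47,"gripper": 0.55},
  {"dx": 0,"dy": 0.2,"dz": 0,"rx": 0,"ry": 0,"rz": 0.5,"gripper": 0.55},
])

```text
t: 12.7
eef_pos: [0.5, -0.1218, 0.0623]
ee_rot: [3.14, -0.001, 0.072]
force: [4.9, -9.4, -6.0]
width: 0.0437
gripper_force: 29.9
```

```bash
cat > st.py <<'E'
from h import *; from station import arm
M=[]
for i in range(3):
    f=arm.grab_frame('wrist'); s=arm.get_state(); M.append(np.r_[s['moment'][2],s['force'],s['ee_rot'][2],s['joint_efforts'][5]])
print(np.round(M,3).tolist(),s['eef_pos'],s['width'],s['gripper_force'],s['t'])
P=cloud(f); z=P[...,2]
k=(z>.062)&(z<.073)&(P[...,1]>-.03)&(abs(P[...,0]-.5)<.04); q=P[k]
print('core top ext', len(q), np.percentile(q[:,1],[1,99]) if len(q) else 0)
j=(z>.030)&(z<.040)&(P[...,1]>-.07)&(P[...,1]<.01)&(abs(P[...,0]-.5)<.018); q=P[j]; print('jaw face y',np.percentile(q[:,1],[50,95,99]) if len(q) else 0)
E
python3 st.py
```

```text
[[0.018, 4.188, -9.5, -5.932, 0.071, 0.042], [-0.02, 4.413, -9.497, -4.778, 0.074, -0.512], [0.011, 4.78, -9.232, -5.048, 0.075, -0.169]] [ 0.49995837 -0.12181865  0.06223133] 0.04340988087258953 29.950088011664775 12.85
core top ext 0 0
jaw face y [-0.02493977  0.00673134  0.00916492]
```

Request:
jog_arm([
  {"dx": 0.3,"dy": 0.6,"dz": -0.3,"rx": 0,"ry": 0,"rz": 0.03,"gripper": 0.55},
  {"dx": 0.3,"dy": 0.6,"dz": -0.3,"rx": 0,"ry": 0,"rz": 0.07,"gripper": 0.55},
  {"dx": 0.3,"dy": 0.6,"dz": -0.3,"rx": 0,"ry": 0,"rz": 0.11,"gripper": 0.55},
  {"dx": 0.3,"dy": 0.6,"dz": -0.3,"rx": 0,"ry": 0,"rz": 0.15,"gripper": 0.55},
  {"dx": 0.3,"dy": 0.6,"dz": -0.3,"rx": 0,"ry": 0,"rz": 0.18,"gripper": 0.55},
  {"dx": 0.3,"dy": 0.6,"dz": -0.3,"rx": 0,"ry": 0,"rz": 0.21,"gripper": 0.55},
  {"dx": 0.3,"dy": 0.6,"dz": -0.3,"rx": 0,"ry": 0,"rz": 0.21,"gripper": 0.55},
  {"dx": 0.3,"dy": 0.6,"dz": -0.3,"rx": 0,"ry": 0,"rz": 0.21,"gripper": 0.55},
])

```text
t: 13.52
eef_pos: [0.5, -0.1222, 0.0623]
ee_rot: [3.141, -0.0, -0.135]
force: [5.3, -8.0, -5.8]
width: 0.0432
gripper_force: 29.9
```

```bash
cat >> st.py <<'E'
import sys
if len(sys.argv)>1: cv2.imwrite(sys.argv[1],f['frame'][:,:,::-1])
E
python3 st.py pics/w7.png
```

```text
[[0.064, 4.357, -7.543, -7.209, -0.135, -0.091], [0.023, 4.105, -7.706, -7.16, -0.135, -0.07], [0.06, 4.18, -8.186, -7.068, -0.135, -0.066]] [ 0.49996627 -0.12221037  0.06227034] 0.043671391156400646 29.93564548669383 13.6667
core top ext 0 0
jaw face y [-0.05236313  0.00950906  0.00989476]
```

View pics/w7.png

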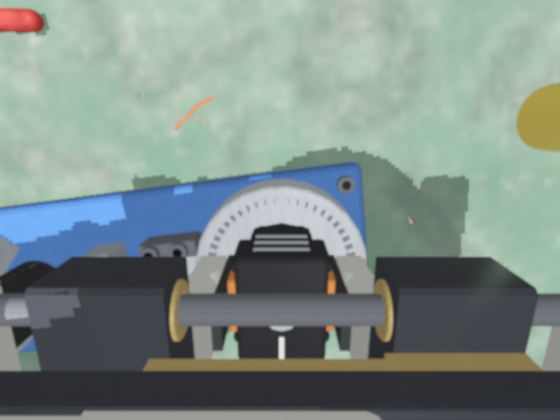

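The wrist view shows the knob still held at (283,290), with both tabs squeezed at (233,300) and (331,300). The core is now out of view. I'll advance one notch (0.126 rad) at a time, checking the torque.

Request:
jog_arm([
  {"dx": 0.2,"dy": 0.3,"dz": -0.3,"rx": 0,"ry": 0,"rz": 0.02,"gripper": 0.55},
  {"dx": 0.2,"dy": 0.3,"dz": -0.3,"rx": 0,"ry": 0,"rz": 0.04,"gripper": 0.55},
  {"dx": 0.2,"dy": 0.3,"dz": -0.3,"rx": 0,"ry": 0,"rz": 0.06,"gripper": 0.55},
  {"dx": 0.2,"dy": 0.3,"dz": -0.3,"rx": 0,"ry": 0,"rz": 0.08,"gripper": 0.55},
  {"dx": 0.2,"dy": 0.3,"dz": -0.3,"rx": 0,"ry": 0,"rz": 0.1,"gripper": 0.55},
  {"dx": 0.2,"dy": 0.3,"dz": -0.3,"rx": 0,"ry": 0,"rz": 0.127,"gripper": 0.55},
  {"dx": 0.2,"dy": 0.3,"dz": -0.3,"rx": 0,"ry": 0,"rz": 0.127,"gripper": 0.55},
  {"dx": 0.2,"dy": 0.3,"dz": -0.3,"rx": 0,"ry": 0,"rz": 0.127,"gripper": 0.55},
])

```text
t: 14.33
eef_pos: [0.4999, -0.1225, 0.0623]
ee_rot: [3.141, 0.0, -0.262]
force: [4.9, -7.6, -9.5]
width: 0.0435
gripper_force: 29.9
```

```bash
python3 st.py; python3 - <<'E'
from h import *; from station import arm
for n in ('top','scene'):
    f=arm.grab_frame(n); np.savez(n+'8.npz',**f)
P=cloud(f);z=P[...,2]; k=(z>.05)&(z<.075)&(abs(P[...,1]-.02)<.03)&(abs(P[...,0]-.5)<.04); print(k.sum(), np.percentile(P[k],[1,50,99],axis=0) if k.any() else 0)
E
```

```text
[[0.143, 4.933, -7.987, -8.0, -0.262, -0.178], [0.198, 4.685, -6.625, -8.304, -0.262, -0.16], [0.124, 4.605, -7.107, -8.959, -0.262, -0.156]] [ 0.49992545 -0.1224498   0.06232343] 0.04357353404757285 29.919888875592733 14.4833
core top ext 4 [0.00272486 0.00312737]
jaw face y 0
192 [[0.47819802 0.00236909 0.05033997]
 [0.49375661 0.01732883 0.0613165 ]
 [0.51069124 0.03577364 0.06790664]]
```

Torque is about 0.155 N m, so roughly 10 N at notch 8. One more notch adds about 8 N. The zero of the moment reading matters here, so I'll average readings now and again backed off (tabs still squeezed).

```bash
cat > mz.py <<'E'
from h import *; from station import arm
M=[]
for i in range(8):
    arm.grab_frame('top'); s=arm.get_state(); M.append(np.r_[s['moment'][2],s['joint_efforts'][5],s['force']])
M=np.array(M); print(M.mean(0).round(3),(M.std(0)/8**.5).round(3),s['ee_rot'][2],s['width'],s['t'])
E
python3 mz.py
```

```text
[ 0.15  -0.155  4.688 -7.341 -9.055] [0.009 0.    0.089 0.146 0.179] -0.26158630215009904 0.04346374842372573 14.9833
```

Request:
jog_arm([
  {"dx": 0,"dy": 0,"dz": 0,"rx": 0,"ry": 0,"rz": -0.1,"gripper": 0.55},
  {"dx": 0,"dy": 0,"dz": 0,"rx": 0,"ry": 0,"rz": -0.2,"gripper": 0.55},
  {"dx": 0,"dy": 0,"dz": 0,"rx": 0,"ry": 0,"rz": -0.3,"gripper": 0.55},
  {"dx": 0,"dy": 0,"dz": 0,"rx": 0,"ry": 0,"rz": -0.38,"gripper": 0.55},
  {"dx": 0,"dy": 0,"dz": 0,"rx": 0,"ry": 0,"rz": -0.38,"gripper": 0.55},
  {"dx": 0,"dy": 0,"dz": 0,"rx": 0,"ry": 0,"rz": -0.34,"gripper": 0.55},
  {"dx": 0,"dy": 0,"dz": 0,"rx": 0,"ry": 0,"rz": -0.3,"gripper": 0.55},
  {"dx": 0,"dy": 0,"dz": 0,"rx": 0,"ry": 0,"rz": -0.27,"gripper": 0.55},
])

```text
t: 15.65
eef_pos: [0.5, -0.1221, 0.0624]
ee_rot: [3.141, 0.0, 0.003]
force: [5.1, -5.1, -9.4]
width: 0.0435
gripper_force: 29.9
```

```bash
python3 mz.py
```

```text
[ 0.    -0.041  5.304 -4.551 -9.997] [0.009 0.064 0.151 0.174 0.182] 0.005249635300105471 0.04338037681088628 16.05
```

Request:
jog_arm([
  {"dx": 0,"dy": 0,"dz": 0,"rx": 0,"ry": 0,"rz": 0.03,"gripper": 0.55},
  {"dx": 0,"dy": 0,"dz": 0,"rx": 0,"ry": 0,"rz": 0.06,"gripper": 0.55},
  {"dx": 0,"dy": 0,"dz": 0,"rx": 0,"ry": 0,"rz": 0.09,"gripper": 0.55},
  {"dx": 0,"dy": 0,"dz": 0,"rx": 0,"ry": 0,"rz": 0.12,"gripper": 0.55},
  {"dx": 0,"dy": 0,"dz": 0,"rx": 0,"ry": 0,"rz": 0.14,"gripper": 0.55},
  {"dx": 0,"dy": 0,"dz": 0,"rx": 0,"ry": 0,"rz": 0.144,"gripper": 0.55},
  {"dx": 0,"dy": 0,"dz": 0,"rx": 0,"ry": 0,"rz": 0.144,"gripper": 0.55},
  {"dx": 0,"dy": 0,"dz": 0,"rx": 0,"ry": 0,"rz": 0.144,"gripper": 0.55},
])

```text
t: 16.72
eef_pos: [0.5, -0.1223, 0.0623]
ee_rot: [3.141, 0.0, -0.139]
force: [5.5, -6.2, -10.7]
width: 0.0435
gripper_force: 29.9
```

```bash
python3 mz.py
```

```text
[ 0.112 -0.084  5.182 -6.301 -9.919] [0.012 0.    0.213 0.18  0.16 ] -0.1384704283432736 0.04373384755120559 17.1167
```

```bash
python3 - <<'E'
from h import *
for n in ('w4.npz','wrist2.npz','wrist6.npz','top0.npz'):
    f=dict(np.load(n)); P=cloud(f); z=P[...,2]; hsv=cv2.cvtColor(f['frame'],cv2.COLOR_RGB2HSV); X,Y=P[...,0],P[...,1]
    print(n,'cam',np.round(-f['view'][:3,:3].T@f['view'][:3,3],3))
    # base: blue near z=.012; ray cast blue pixels onto .012
    b=(hsv[...,0]>100)&(hsv[...,0]<125)&(hsv[...,1]>110)&(hsv[...,2]>40)&(z<.018)&(z>.006)&(abs(X-.5)<.06)&(Y>-.19)&(Y<.09)
    for lo,hi in ((.457,.466),(.466,.474),(.525,.533),(.533,.542)):
        ys=[]
        for x0 in np.arange(lo,hi,.001):
            q=Y[b&(abs(X-x0)<.0008)]
            if len(q)>20: ys.append((q.min(),q.max()))
        if ys: print(lo,len(ys),np.round(np.median(ys,0),4))
    k=(z>.017)&(z<.034)&(abs(X-.5)<.008)&(Y>-.02)&(Y<.012); q=P[k]
    if len(q): print('nose',len(q),'ymax',np.round(np.percentile(q[:,1],[90,97,100]),4),'z',np.round(np.percentile(q[:,2],[5,50,95]),4)); 
    j=(z>.030)&(z<.037)&(abs(X-.5)<.016)&(Y>-.06)&(Y<-.01); q=P[j]
    if len(q): print('jaw',len(q),np.round(np.percentile(q[:,1],[90,97,99.5]),4))
    kt=(z>.071)&(z<.077)&(Y<-.07); 
    v=(z>.031)&(z<.038)&(Y>.02)&(Y<.09)&(abs(X-.5)<.05); q=P[v]
    if len(q): print('veemax',np.percentile(q[:,1],[50,99]))
E
```

```text
w4.npz cam [ 0.562 -0.021  0.298]
0.457 10 [-0.0953  0.071 ]
0.466 8 [-0.0893  0.0706]
0.525 9 [-0.1695  0.0709]
0.533 10 [-0.1697  0.0706]
nose 335 ymax [0.0029 0.0047 0.006 ] z [0.0235 0.0311 0.0335]
jaw 1304 [-0.0164 -0.012  -0.0104]
veemax [0.04731664 0.06733749]
wrist2.npz cam [ 0.565 -0.023  0.259]
0.457 10 [-0.095   0.0097]
0.466 8 [-0.0894  0.0114]
0.525 9 [-0.17    0.0709]
0.533 10 [-0.1697  0.071 ]
nose 378 ymax [-0.009  -0.0076 -0.0065] z [0.0271 0.0313 0.0333]
jaw 1749 [-0.0163 -0.012  -0.0104]
veemax [0.04306937 0.06665304]
wrist6.npz cam [ 0.564 -0.08   0.199]
0.457 10 [-0.0838  0.03  ]
0.466 8 [-0.0829  0.0254]
0.525 9 [-0.1696  0.0294]
0.533 10 [-0.1698  0.0548]
nose 1572 ymax [0.0038 0.0051 0.0065] z [0.0194 0.0299 0.0334]
jaw 3266 [-0.0154 -0.0116 -0.0103]
veemax [0.03170889 0.03928666]
top0.npz cam [ 0.461 -0.201  0.976]
0.457 10 [-0.1683  0.0724]
0.466 8 [-0.1666  0.0731]
0.525 9 [-0.1674  0.0727]
0.533 10 [-0.1674  0.0725]
nose 42 ymax [-0.0056 -0.0002  0.0053] z [0.0238 0.0307 0.0332]
jaw 203 [-0.0152 -0.0112 -0.0101]
veemax [0.04738117 0.0696408 ]
```

Vision puts contact at about 0.885 rad, so notch 8 would give about 8–10 N and notch 9 about 16–18 N. Notch 9 sits best in the band. I'll go there slowly with a check on the way.

Request:
jog_arm([
  {"dx": 0.2,"dy": 0.2,"dz": -0.3,"rx": 0,"ry": 0,"rz": 0.03,"gripper": 0.55},
  {"dx": 0.2,"dy": 0.2,"dz": -0.3,"rx": 0,"ry": 0,"rz": 0.06,"gripper": 0.55},
  {"dx": 0.2,"dy": 0.2,"dz": -0.3,"rx": 0,"ry": 0,"rz": 0.09,"gripper": 0.55},
  {"dx": 0.2,"dy": 0.2,"dz": -0.3,"rx": 0,"ry": 0,"rz": 0.12,"gripper": 0.55},
  {"dx": 0.2,"dy": 0.2,"dz": -0.3,"rx": 0,"ry": 0,"rz": 0.14,"gripper": 0.55},
  {"dx": 0.2,"dy": 0.2,"dz": -0.3,"rx": 0,"ry": 0,"rz": 0.16,"gripper": 0.55},
  {"dx": 0.2,"dy": 0.2,"dz": -0.3,"rx": 0,"ry": 0,"rz": 0.175,"gripper": 0.55},
  {"dx": 0.2,"dy": 0.2,"dz": -0.3,"rx": 0,"ry": 0,"rz": 0.19,"gripper": 0.55},
])

```text
t: 17.78
eef_pos: [0.4999, -0.1226, 0.0624]
ee_rot: [3.141, 0.001, -0.329]
force: [5.3, -7.3, -13.3]
width: 0.0435
gripper_force: 29.9
```

```bash
python3 mz.py
```

```text
[  0.195  -0.233   5.246  -7.109 -12.181] [0.011 0.033 0.205 0.117 0.178] -0.32843580133715955 0.04342695466193559 18.1833
```

Request:
jog_arm([
  {"dx": 0,"dy": 0,"dz": 0,"rx": 0,"ry": 0,"rz": 0.01,"gripper": 0.55},
  {"dx": 0,"dy": 0,"dz": 0,"rx": 0,"ry": 0,"rz": 0.02,"gripper": 0.55},
  {"dx": 0,"dy": 0,"dz": 0,"rx": 0,"ry": 0,"rz": 0.03,"gripper": 0.55},
  {"dx": 0,"dy": 0,"dz": 0,"rx": 0,"ry": 0,"rz": 0.04,"gripper": 0.55},
  {"dx": 0,"dy": 0,"dz": 0,"rx": 0,"ry": 0,"rz": 0.05,"gripper": 0.55},
  {"dx": 0,"dy": 0,"dz": 0,"rx": 0,"ry": 0,"rz": 0.06,"gripper": 0.55},
  {"dx": 0,"dy": 0,"dz": 0,"rx": 0,"ry": 0,"rz": 0.065,"gripper": 0.55},
  {"dx": 0,"dy": 0,"dz": 0,"rx": 0,"ry": 0,"rz": 0.065,"gripper": 0.55},
])

```text
t: 18.85
eef_pos: [0.4998, -0.1226, 0.0624]
ee_rot: [3.141, 0.001, -0.394]
force: [5.3, -8.4, -12.0]
width: 0.0436
gripper_force: 29.9
```

```bash
python3 mz.py
```

```text
[  0.279  -0.292   5.443  -7.213 -12.166] [0.008 0.005 0.158 0.197 0.122] -0.3932171107284532 0.04341827736535745 19.25
```

The readings fit about 17–20 N at notch 9, inside the band, and the hand is at 1.137 rad (notch at 1.131). Opening the fingers gradually so the tabs spring into the notch.

Request:
jog_arm([
  {"dx": 0,"dy": 0,"dz": 0,"rx": 0,"ry": 0,"rz": 0,"gripper": 0.49},
  {"dx": 0,"dy": 0,"dz": 0,"rx": 0,"ry": 0,"rz": 0,"gripper": 0.47},
  {"dx": 0,"dy": 0,"dz": 0,"rx": 0,"ry": 0,"rz": 0,"gripper": 0.45},
  {"dx": 0,"dy": 0,"dz": 0,"rx": 0,"ry": 0,"rz": 0,"gripper": 0.43},
  {"dx": 0,"dy": 0,"dz": 0,"rx": 0,"ry": 0,"rz": 0,"gripper": 0.41},
  {"dx": 0,"dy": 0,"dz": 0,"rx": 0,"ry": 0,"rz": 0,"gripper": 0.39},
  {"dx": 0,"dy": 0,"dz": 0,"rx": 0,"ry": 0,"rz": 0,"gripper": 0.37},
  {"dx": 0,"dy": 0,"dz": 0,"rx": 0,"ry": 0,"rz": 0,"gripper": 0.35},
])

```text
t: 19.92
eef_pos: [0.4995, -0.1221, 0.0632]
ee_rot: [3.141, 0.001, -0.393]
force: [-0.1, -0.4, -1.2]
width: 0.0565
gripper_force: 0.5
```

```bash
python3 mz.py
```

```text
[-0.     0.005 -1.239 -0.839  0.179] [0.009 0.002 0.194 0.196 0.23 ] -0.39181993408113724 0.057356897066952794 20.3167
```

Now open fully, rise and swing clear, then check the tabs and the knob angle.

Request:
jog_arm([
  {"dx": 0,"dy": 0,"dz": 0,"rx": 0,"ry": 0,"rz": 0,"gripper": 0.2},
  {"dx": 0,"dy": 0,"dz": 0,"rx": 0,"ry": 0,"rz": 0,"gripper": 0},
  {"dx": 0,"dy": 0,"dz": 0,"rx": 0,"ry": 0,"rz": 0,"gripper": 0},
  {"dx": 0,"dy": 0,"dz": 0,"rx": 0,"ry": 0,"rz": 0,"gripper": 0},
  {"dx": 0,"dy": 0,"dz": -15,"rx": 0,"ry": 0,"rz": 0,"gripper": 0},
  {"dx": 0,"dy": 0,"dz": -40,"rx": 0,"ry": 0,"rz": 0,"gripper": 0},
  {"dx": 0,"dy": 0,"dz": -75,"rx": 0,"ry": 0,"rz": 0,"gripper": 0},
  {"dx": 0,"dy": 0,"dz": -100,"rx": 0,"ry": 0,"rz": 0,"gripper": 0},
])

```text
t: 20.98
eef_pos: [0.5005, -0.1222, 0.1654]
ee_rot: [-3.142, -0.001, -0.391]
force: [1.5, -0.0, 0.6]
width: 0.0875
gripper_force: 0.0
```

Request:
jog_arm([
  {"dx": -10,"dy": -10,"dz": -10,"rx": 0,"ry": 0,"rz": 0,"gripper": 0},
  {"dx": -20,"dy": -35,"dz": -20,"rx": 0,"ry": 0,"rz": 0,"gripper": 0},
  {"dx": -30,"dy": -65,"dz": -30,"rx": 0,"ry": 0,"rz": 0,"gripper": 0},
  {"dx": -40,"dy": -95,"dz": -40,"rx": 0,"ry": 0,"rz": 0,"gripper": 0},
  {"dx": -50,"dy": -125,"dz": -40,"rx": 0,"ry": 0,"rz": 0,"gripper": 0},
  {"dx": -60,"dy": -155,"dz": -40,"rx": 0,"ry": 0,"rz": 0,"gripper": 0},
  {"dx": -60,"dy": -170,"dz": -40,"rx": 0,"ry": 0,"rz": 0,"gripper": 0},
  {"dx": -60,"dy": -170,"dz": -40,"rx": 0,"ry": 0,"rz": 0,"gripper": 0},
])

```text
t: 21.65
eef_pos: [0.5106, 0.0606, 0.2034]
ee_rot: [-3.141, -0.001, -0.389]
force: [-0.5, -0.3, 0.2]
width: 0.0877
gripper_force: 0.0
```

```bash
python3 - <<'E'
from h import *; from station import arm
print(arm.get_state()['eef_pos'])
o=[]
for n in ('top','scene','wrist'):
    f=arm.grab_frame(n); P=cloud(f); z=P[...,2]; np.savez(n+'9.npz',**f)
    hsv=cv2.cvtColor(f['frame'],cv2.COLOR_RGB2HSV)
    org=((hsv[...,0]>3)&(hsv[...,0]<20)&(hsv[...,1]>130)&(hsv[...,2]>110)&(abs(P[...,0]-.5)<.05)&(abs(P[...,1]+.121)<.05)&(z<.074)&(z>.062))
    nn,l,st,ce=cv2.connectedComponentsWithStats(org.astype(np.uint8)); c=[ray(f,ce[i],.069) for i in range(1,nn) if st[i,4]>12]
    if len(c)==2: d=c[1]-c[0]; print(n,'tabs',np.round(c,4).tolist(),np.linalg.norm(d),'angle',np.arctan2(d[1],d[0]))
    kt=(z>.071)&(z<.078)&(abs(P[...,1]+.121)<.045)&(abs(P[...,0]-.5)<.045); q=P[kt]
    if len(q)>50: print(n,'knob',len(q),cv2.minAreaRect((q[:,:2]*1000).astype(np.float32)))
    k=(z>.060)&(z<.073)&(abs(P[...,1]-.022)<.025)&(abs(P[...,0]-.5)<.025); y,x=np.nonzero(k)
    if len(x)>50: cc,r=cv2.minEnclosingCircle(np.stack([x,y],1).astype(np.float32)); print(n,'core',len(x),ray(f,cc,.067))
    u,v=pix(f,(.5,-.05,.05)).astype(int); a,b=max(u-80,0),max(v-60,0)
    o.append(cv2.resize(f['frame'] if n=='wrist' else f['frame'][b:b+120,a:a+160],(400,300),interpolation=2))
sc=dict(np.load('scene9.npz'))['frame']; o.append(cv2.resize(sc,(400,300)))
cv2.imwrite('pics/end.png',np.vstack([np.hstack(o[:2]),np.hstack(o[2:])])[:,:,::-1])
E
```

```text
[0.51058011 0.06063108 0.2033702 ]
top tabs [[0.5088, -0.0968, 0.069], [0.4908, -0.1441, 0.069]] 0.05061863536518984 angle -1.9338993419982766
top knob 536 ((499.6800231933594, -119.96330261230469), (55.567752838134766, 47.7040901184082), 70.90360260009766)
top core 70 [0.4979282  0.01856906 0.067     ]
scene tabs [[0.5055, -0.0994, 0.069], [0.4863, -0.1477, 0.069]] 0.052057211935815736 angle -1.9493655522658537
scene knob 273 ((496.60296630859375, -121.52520751953125), (38.906951904296875, 48.011207580566406), 68.90980529785156)
scene core 108 [0.49277225 0.01726227 0.067     ]
wrist tabs [[0.5095, -0.0965, 0.069], [0.4913, -0.1453, 0.069]] 0.05213979220256462 angle -1.9283221400494748
wrist knob 3393 ((499.6054382324219, -121.0571060180664), (52.84440231323242, 47.961795806884766), 67.44864654541016)
wrist core 861 [0.49923981 0.02040849 0.067     ]
```

View pics/end.png

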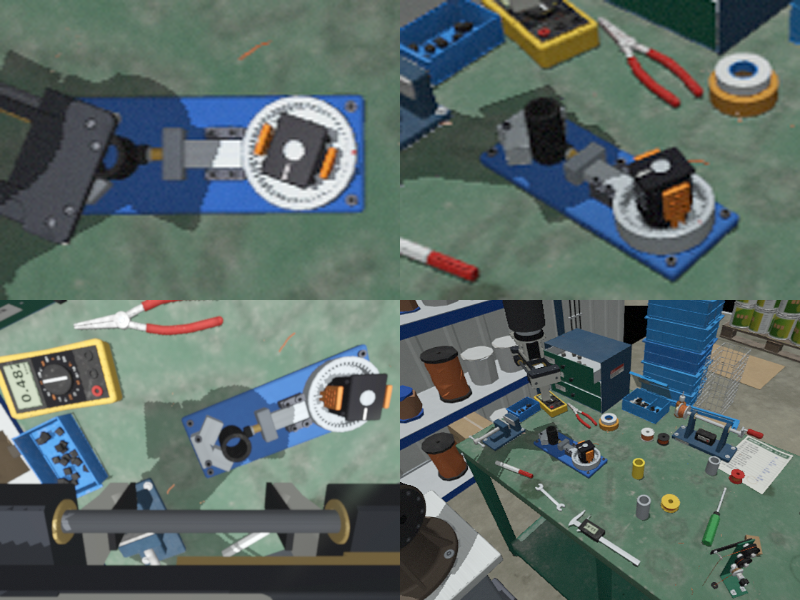

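The last picture shows the core upright in the vee at (130,155) with the nose against it. Both orange tabs are out: 51–52 mm between centres, against 50–51 mm at the start. The knob reads about 1.1 rad, nearest notch 9. The arm is clear, and the other cores and bobbins are where they were. Handing in.

```bash
python3 -c "
from station import arm
print(arm.job_done())"
```

```text
the job is handed in; nothing more can be done
None
```

I handed the job in at about 22 s: the black core stands in the vee, clamped at an estimated 16–20 N (from knob torque and camera geometry, not measured directly), and the knob looks locked at notch 9 with both tabs out and the other cores and bobbins untouched.

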